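# Bolt the lamp hatch shut against its spring catch

## Robot

A 7-joint arm with a two-finger parallel gripper is mounted at the origin on the work surface. World frame = base frame: x ahead of the robot, y to its left, z up, the work surface at z = 0. Lengths are in mm, angles in rad, forces in N, time in s.
With the tool pointing down it reaches from about 425 to 950 mm from the base axis. Payload 16.7 kg.
Tool frame: the origin (TCP) lies at the very end of the fingers, on their centre line; the grasp point (between the pads) lies 19 mm behind it; z points along the fingers, y is the line along which they close (so a half turn about z gives the same grasp; the last joint's range is limited). The gripper opens to 94 mm and grips with 3 to 60 N. Pads are 16 mm wide; open, the fingers measure 119 mm over their backs; the gripper's body (75 mm by 177 mm) begins 78 mm behind the grasp point.
Start: joints at [-1.369, 0.426, 0.074, 1.606, -0.034, 1.111, -0.067], TCP at [231.964, 633.849, 176.867] pointing down, gripper open.
Joint ranges: [-2.85, 2.85], [-0.5, 2.14], [-1.23, 1.37], [0.21, 2.46], [-1.02, 4.16], [0.16, 2.05], [-2.73, 2.73]. Speed limits (rad/s): [1.89, 1.89, 2.39, 2.39, 3.01, 3.01, 3.01].

## Interface

Orientations are given as a unit quaternion [x, y, z, w].
In Python, from cell import * gives the robot as it stands. The module is installed in compiled form; this text tells all that it offers.
- The arm moves only by the tool step_arm, never from a script. Its argument "increments" is a list of rows, each a list of 5 numbers: the gripper's target within -1 to 1 (fully open at 1, half-way at 0, shut at -1), then the shift along the tool's x, y, z in mm, then the turn about the tool's z in rad. A call has 1 to 5 rows; each row is the pose to reach, as a shift and turn from the pose commanded when the call began, along the tool's axes at that moment; what a row does not reach only later rows make up. A row lasts 1/12 s, in which the tool goes at most 41.7 mm and 7.16 degrees, less where a joint would pass 70% of its speed; a pose out of reach is approached as far as the arm can. A call with a gripper value outside its range is refused whole. The fingers move at their own pace and stop on an object; "newtons" is the grip in N (left out, the last holds). Time passes only in rows, so rows that repeat a pose let the fingers close. It gives the time, the measured TCP pose, the force, the opening and the grip force at its end, in the units of the state.
- read_state(): the state, without advancing time (a new reading comes with each control period).
- camera(name): name is "scene" or "top" or "wrist"; returns a dict with "frame" (400x640x3 uint8, red, green, blue), "z_map" (400x640 float32, mm along the optical axis (not along the pixel's ray), 0 where there is no reading), "fx", "fy", "cx", "cy" (pixels), "rvec" (rotation vector, rad) and "tvec" (3), from world to camera coordinates, as OpenCV has them; the wrist camera has in their place "tool_from_camera" (4x4, takes a point from camera to tool coordinates, whose origin is the TCP and whose axes are the flange's). Camera axes: x right, y down, z forward; pixel columns grow to the right and rows downward; lengths in mm; the calibration is good to about 2 mm. A picture is of the moment at which its call begins: read the wrist's pose just before it.
- close_job(): hands the job in; it is judged then, once.
Trained networks look in the newest picture that a camera, given by its name, has taken for a name from the list of things; names that differ only in an ending like _2 or _b are one class to them, and where a whole thing is asked for, a point or a joint stands for the part that bears it (a point fixed in the world has none). Each returns a list of dicts, best first, with "confidence" (0 to 1); they miss things now and then, are a little off and sometimes report something else, mostly with a low value. They report only what shows in the picture. A call takes as long as a camera call.
- find_in(thing, camera): "pixel" ([column, row] in pixels, amid what is visible of it).
- spot_point(thing, camera): "pixel" ([column, row] in pixels: a listed point, or the origin of a listed thing).
The state is a dict: "clock": time; "joint_pos": joint angles; "qd": joint speeds; "joint_torque": joint torques, N m; "tool_pos": TCP position; "tcp_rot": TCP orientation; "contact_force": force on the tool from outside, world axes, zero at the start; "wrist_torque": the same for the moment, N m; "grip_width": opening from 0.0 (shut) to 1.0 (fully open); "grip_force": force on a finger pad.
Only numpy, scipy, OpenCV 4.12 (cv2) and the standard library are available. Lean on these libraries where they do the work, as an engineer would, in place of code of your own. Each camera call takes 0.05 s, during which the arm holds its last target. There are 200 camera calls.

## Task

Lock the hatch on top of the white lamp housing: press the spring catch bar down with one fingertip and, keeping it held down the whole way, push the bolt by its upright lug with the other fingertip until the bolt is fully home in its keeper; only then let go, so that the catch springs back up behind it, and move clear. Push only, do not pick anything up, and leave the objective, bottle, slide box and dish where they stand.

Things in the scene. Friction and masses are not known exactly. Their poses are not given: they have to be found in the camera images.
- lamp_box: White steel lamp housing, fixed on the bench, 200 (x) x 300 (y) x 86 mm high, the bolt mechanism on its top. Origin at the centre of its underside, z up; yaw up to 40 degrees either way. Its +y is the way the bolt slides home; its -x side is the catch bar's side. Heights are above the bench. Within 40 mm of lug and catch bar all else is lower than 107 mm, below the pressed bar.
- catch_bar: Flat aluminium spring catch bar, 20 (x) x 100 (y) mm, beside and parallel to the bolt; axes as lamp_box. Origin: centre of its top face, at 120 mm height when up, 25 mm to -x and 15 mm to -y of the lamp_box origin. Pressed anywhere along it, it sinks level by up to 9 mm; spring 2 N at first, 5 N at the bottom. A fingertip can slide along it while pressing.
- bolt_lug: Upright steel lug on the bolt, 24 (x) x 10 (y) x 38 mm high, pushed on its flat -y face towards +y. Origin: centre of its top face, at 140 mm height; axes as lamp_box. Always 50 mm to the +x side of the catch bar's centre line, so two tips 50 mm apart in x reach both; 7 mm to -y of the bar's middle when the bolt is drawn. The bolt bar beneath is at 102 mm, 9 mm below the pressed catch bar.
- bolt (a joint): Slide of the bolt in m towards lamp_box +y: 0 drawn (starts at 0 to 0.002), 0.040 fully home in the keeper, at a firm stop. Dry friction about 3 N; it stays where left. With the catch up a tooth blocks it after about 3 mm; if the catch is let up part-way the tooth jams in the next gap. Above 0.0345 the catch can spring up behind it.
- catch (a joint): Travel of the spring catch in m: 0 up (at rest), 0.009 pressed fully down. The bolt is free to slide when it is above 0.006. It springs back by itself.
- keeper (a point): Centre of the opening of the dark steel keeper on the housing's deck, which the bolt enters: 25 mm to the +x side and 86 mm to the +y side of the lamp_box origin, 97 mm above the bench. The keeper is 35 x 18 mm, its top 117 mm above the bench.
- objective: Loose brass microscope objective, 34 mm diameter, 50 mm high, standing upright on the housing's deck (86 mm above the bench) near its -x, +y corner. Leave it. Origin at the centre of its underside.
- oil_bottle: Loose small amber bottle, 40 mm diameter, 85 mm high, standing on the bench. Leave it. Origin at the centre of its underside.
- slide_box: Loose blue slide box, 90 x 120 x 35 mm, lying on the bench. Leave it. Origin at the centre of its underside.
- dish: Loose white shallow dish, 90 mm diameter, 16 mm high, on the bench. Leave it. Origin at the centre of its underside.

How it is judged:
By the outcome, as a careful person would: the job done as asked, in the order asked, and still so for the second after the job is handed in, with the robot touching nothing.
It also fails if it takes over 32 s, if anything falls off the work surface, if the arm or the gripper's body presses on something with over 40 N, if the wrist force passes 120 N, or if a joint passes its speed limit or range.

## Working session

There is one attempt and no reset: what is moved stays moved. The work goes in short steps, Python scripts to look and compute and a tool call to move; the robot and the scene stay as the last step left them, time stands still between calls to the robot, and variables do not carry over. Pictures are saved under pics/ and viewed, at most 10 in all, crops included, and the job is handed in when it is done.

Besides the shell and the picture viewer there is one more tool, called after "Request:" as name(argument=value, ...), one argument or row to a line, values as JSON. step_arm: Moves the arm, as the interface text tells. Its arguments: {"type":"object","properties":{"increments":{"type":"array"},"newtons":{"type":"number"}},"required":["increments"]}

```bash
mkdir -p pics; cat > h.py <<'E'
from cell import *
import numpy as np, cv2
from scipy.spatial.transform import Rotation as R
def cam(n):
    s=read_state(); c=camera(n)
    if 'rvec' in c:
        M=np.eye(4); M[:3,:3]=cv2.Rodrigues(np.array(c['rvec'],float))[0]; M[:3,3]=np.ravel(c['tvec']); W=np.linalg.inv(M)
    else:
        T=np.eye(4); T[:3,:3]=R.from_quat(s['tcp_rot']).as_matrix(); T[:3,3]=s['tool_pos']; W=T@np.array(c['tool_from_camera'])
    c['W']=W; return c
def ray(c,px,z):
    d=c['W'][:3,:3]@np.array([(px[0]-c['cx'])/c['fx'],(px[1]-c['cy'])/c['fy'],1]); o=c['W'][:3,3]
    return o+d*(z-o[2])/d[2]
def cloud(c):
    v,u=np.mgrid[:400,:640]; Z=c['z_map']
    P=np.stack([(u-c['cx'])/c['fx']*Z,(v-c['cy'])/c['fy']*Z,Z],-1)
    P=P@c['W'][:3,:3].T+c['W'][:3,3]; P[Z==0]=np.nan; return P
def save(c,n): cv2.imwrite(f'pics/{n}.png',c['frame'][:,:,::-1])
E
python3 - <<'E'
from h import *
s=read_state(); print(s)
for n in ['top','scene']:
    c=cam(n); save(c,n+'0')
    for t,z in [('catch_bar',120),('bolt_lug',140),('lamp_box',0),('keeper',97),('objective',86),('oil_bottle',0)]:
        for r in spot_point(t,n)[:1]: print(n,t,r['pixel'],round(r['confidence'],2),ray(c,r['pixel'],z).round(1))
    P=cloud(c); m=(abs(P[...,2]-86)<6)&(np.hypot(P[...,0],P[...,1])>300)
    print(m.sum(), cv2.minAreaRect(P[m][:,:2].astype(np.float32)))
E
```

```text
{'clock': 0.0, 'joint_pos': array([-1.36950534,  0.42672626,  0.07386402,  1.60657364, -0.03413378,
        1.11085541, -0.06707725]), 'qd': array([-1.14124321e-03, -9.15668681e-04, -5.87978520e-05,  8.32026723e-04,
        1.28469892e-03,  1.19640792e-03,  5.92146533e-04]), 'joint_torque': array([-1.06335126e-03, -9.35841823e+01,  3.66596997e+00, -4.54160213e+01,
       -4.88242507e-02,  2.05706694e-02,  1.09758444e-04]), 'tool_pos': array([231.82126775, 633.43314892, 176.19460423]), 'tcp_rot': array([ 1.74514702e-01,  9.84654353e-01, -6.46672863e-04, -7.88143134e-05]), 'contact_force': array([ 0.12576624, -0.37953264,  0.88031702]), 'wrist_torque': array([ 0.05621838, -0.01028376, -0.00136526]), 'grip_force': 0.0, 'grip_width': 1.0031822847815492}
top catch_bar [294.1, 226.5] 0.65 [536.  139.4 120. ]
top bolt_lug [309.1, 211.4] 0.56 [572.9 100.  140. ]
top lamp_box [302.5, 222.7] 0.81 [563.5 124.    0. ]
top keeper [278.6, 189.5] 0.97 [639.4 185.   97. ]
top oil_bottle [233.5, 173.2] 0.58 [707.9 328.1   0. ]
6687 ((525.4671020507812, 446.25262451171875), (988.3609619140625, 409.8572998046875), 89.01705932617188)
scene catch_bar [363.8, 188.0] 0.55 [543.7 123.6 120. ]
scene bolt_lug [362.9, 188.3] 0.69 [562.9 130.6 140. ]
scene lamp_box [354.0, 229.6] 0.94 [575.4 124.1   0. ]
scene keeper [368.9, 234.4] 0.63 [637.  191.4  97. ]
scene objective [400.7, 229.2] 0.58 [578.1 239.4  86. ]
scene oil_bottle [404.4, 310.6] 0.87 [702.8 322.9   0. ]
6992 ((172.57089233398438, 159.3489990234375), (1502.2088623046875, 1817.061767578125), 32.326507568359375)
```

```bash
python3 -c "
import cv2,numpy as np
a=[cv2.imread(f'pics/{n}0.png') for n in ('top','scene')]
cv2.imwrite('pics/both.png',cv2.resize(np.vstack(a),(480,600)))"
```

```text
(no output)
```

View pics/top0.png

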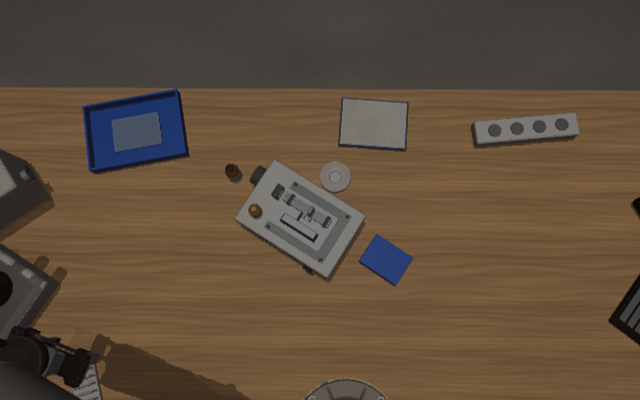

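The top picture shows the housing around (300,218) with the bolt and bar amid its deck. The objective is at (255,211) at the +y end, the keeper at about (279,189). The slide box is at (386,260), the dish at (335,177) and the bottle at (233,172). Box yaw is about -38°.

```bash
cat >> h.py <<'E'
def plan(xy,z,yaw):
    s=read_state(); T=R.from_quat(s['tcp_rot']).as_matrix()
    d=T.T@(np.r_[xy,z]-s['tool_pos'])
    x=np.array([np.cos(yaw),np.sin(yaw),0]); a=T.T@x   # want tool y = +-box x
    ang=np.arctan2(a[1],a[0])-np.pi/2
    ang=[(ang+k*np.pi+np.pi)%(2*np.pi)-np.pi for k in (0,1)]
    print('shift',d.round(1),'turn options (tool y=+boxx, -boxx)',np.round(ang,3),'j7',s['joint_pos'][6].round(3),'tz',T[:,2].round(4),'clock',s['clock'])
E
python3 - <<'E'
from h import *
c=cam('top'); P=cloud(c)
m=(abs(P[...,2]-86)<8)&(np.hypot(P[...,0]-566,P[...,1]-130)<190)
r=cv2.minAreaRect(P[m][:,:2].astype(np.float32)); print(m.sum(),r)
w=cam('wrist'); print(np.array(w['tool_from_camera']).round(3).tolist(),w['fx'])
plan([545,105],260,np.radians(-38))
E
```

```text
6762 ((573.7151489257812, 138.1392822265625), (325.1881103515625, 200.19911193847656), 58.35984802246094)
[[-0.0, -0.957, -0.29, 85.925], [1.0, -0.0, -0.0, 0.964], [0.0, -0.29, 0.957, -208.048], [0.0, 0.0, 0.0, 1.0]] 300.3469829902453
shift [-475.7 -389.   -83.1] turn options (tool y=+boxx, -boxx) [ 1.883 -1.258] j7 -0.067 tz [-0. -0. -1.] clock 0.8
```

Request:
step_arm(
  increments=[
    [0.5,-30,-25,-20,0],
    [0.5,-61,-50,-28,0],
    [0.5,-93,-76,-28,0],
    [0.5,-125,-103,-28,0],
    [0.5,-158,-130,-28,0],
  ],
)

```text
clock: 1.22
tool_pos: [335.4, 457.3, 205.2]
tcp_rot: [0.174, 0.985, 0.0, 0.0]
contact_force: [0.9, 0.8, -0.9]
grip_width: 0.753
grip_force: 0.0
```

Request:
step_arm(
  increments=[
    [0.2,-32,-26,-5,0],
    [0.2,-63,-52,-11,0],
    [0.2,-95,-78,-17,0],
    [0.2,-126,-104,-22,0],
    [0.2,-158,-130,-28,0],
  ],
)

```text
clock: 1.63
tool_pos: [438.9, 280.8, 233.3]
tcp_rot: [0.174, 0.985, 0.0, 0.0]
contact_force: [0.8, 0.5, -0.4]
grip_width: 0.599
grip_force: 0.0
```

Request:
step_arm(
  increments=[
    [0,-32,-26,-5,-0.12],
    [0,-63,-52,-11,-0.24],
    [0,-95,-78,-17,-0.36],
    [0,-126,-104,-22,-0.48],
    [0,-158,-130,-28,-0.6],
  ],
)

```text
clock: 2.05
tool_pos: [527.9, 130.5, 257.2]
tcp_rot: [-0.09, 0.996, 0.0, 0.0]
contact_force: [0.9, -0.6, 0.0]
grip_width: 0.502
grip_force: 0.0
```

Request:
step_arm(
  increments=[
    [-0.2,0,0,0,-0.12],
    [-0.2,0,0,0,-0.24],
    [-0.2,0,0,0,-0.36],
    [-0.2,0,0,0,-0.48],
    [-0.2,0,0,0,-0.6],
  ],
)

```text
clock: 2.47
tool_pos: [527.3, 132.1, 256.8]
tcp_rot: [-0.38, 0.925, 0.0, 0.0]
contact_force: [-0.4, 0.3, -0.2]
grip_width: 0.4
grip_force: 0.0
```

```bash
python3 - <<'E'
from h import *
c=cam('wrist'); save(c,'w1'); P=cloud(c); np.save('P.npy',P); s=read_state(); print(s['tool_pos'],s['grip_width'],s['contact_force'])
for t,z in [('catch_bar',120),('bolt_lug',140),('lamp_box',0),('keeper',97),('objective',86)]:
    for r in spot_point(t,'wrist')[:1]: print(t,r['pixel'],round(r['confidence'],2),ray(c,r['pixel'],z).round(1))
for z0,z1 in [(116,124),(137,144),(80,90)]:
    m=((P[...,2]>z0)&(P[...,2]<z1)).astype(np.uint8)
    n,l,st,ce=cv2.connectedComponentsWithStats(m)
    for i in range(1,n):
        if st[i,4]>60: print(z0,st[i].tolist(),cv2.minAreaRect(P[l==i][:,:2].astype(np.float32)),P[l==i].mean(0).round(1))
plan([545,105],260,np.radians(-35))
E
```

```text
[527.28732166 132.12871837 256.79410687] 0.4000180243733132 [ 0.41751901 -0.17701665 -0.25776197]
catch_bar [312.5, 187.3] 0.58 [536.6 127.9 120. ]
bolt_lug [268.3, 200.9] 0.65 [579.1 100.3 140. ]
lamp_box [301.5, 181.7] 0.96 [566.8 128.    0. ]
keeper [297.4, 265.5] 0.64 [635.1 193.8  97. ]
objective [355.1, 263.7] 0.57 [580.9 253.1  86. ]
116 [295, 146, 35, 82, 1359] ((537.6336669921875, 129.0064697265625), (99.23438262939453, 20.07058334350586), 58.36297607421875) [536.2 127.2 120. ]
116 [290, 262, 20, 16, 218] ((629.5128784179688, 191.5243682861328), (18.69264793395996, 25.99773597717285), 58.2288703918457) [628.5 192.3 117.3]
116 [343, 262, 9, 19, 74] ((585.8598022460938, 235.88412475585938), (24.74431037902832, 7.4319233894348145), 29.33135223388672) [584.  234.7 120.5]
137 [258, 193, 22, 12, 170] ((577.4729614257812, 98.5384292602539), (9.964241027832031, 23.784215927124023), 58.48408508300781) [576.8  98.5 139.7]
80 [189, 59, 202, 242, 20938] ((566.7178344726562, 128.53761291503906), (298.96356201171875, 199.8959503173828), 58.252864837646484) [542.6  98.1  86.9]
80 [276, 145, 19, 11, 64] ((533.6027221679688, 75.65222930908203), (11.210874557495117, 22.92095947265625), 32.861019134521484) [533.5  75.5  89.4]
80 [280, 156, 17, 13, 61] ((540.2728881835938, 86.18519592285156), (14.020992279052734, 18.726057052612305), 26.50595474243164) [539.9  87.7  89.4]
80 [289, 204, 16, 15, 71] ((580.2867431640625, 137.3883819580078), (19.621501922607422, 17.25692367553711), 15.176609992980957) [579.  139.   89.5]
shift [  6.2 -31.9  -3.3] turn options (tool y=+boxx, -boxx) [ 2.952 -0.189] j7 2.027 tz [-0.  0. -1.] clock 2.7667
```

View pics/w1.png

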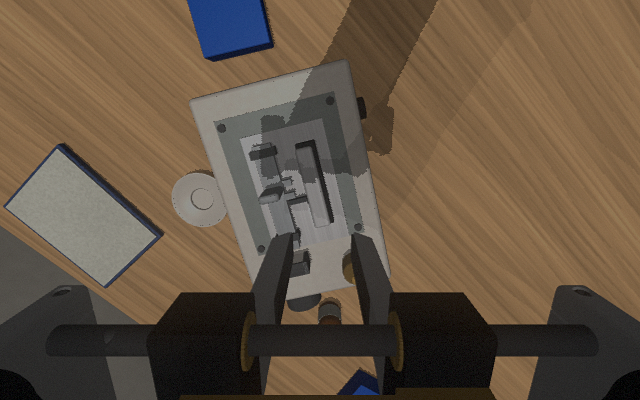

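The wrist view shows the bar at about (313,187), the lug at (268,195), the keeper near (300,265) and the objective at (350,265), behind a finger. The depth fit is clean: yaw -31.7°, bar centre (537.6,129), lug (577.5,98.5).

```bash
python3 - <<'E'
from h import *
print(read_state()['tool_pos'])
plan([545.2,93.7],160,np.radians(-31.7))
E
```

```text
[527.26494995 132.1782427  256.73841876]
shift [ 13.9 -40.1  96.7] turn options (tool y=+boxx, -boxx) [ 2.895 -0.247] j7 2.027 tz [-0.  0. -1.] clock 2.7667
```

Request:
step_arm(
  increments=[
    [-0.2,4,-12,10,-0.08],
    [-0.2,9,-26,25,-0.16],
    [-0.2,14,-40,50,-0.247],
    [-0.2,14,-40,75,-0.247],
    [-0.2,14,-40,97,-0.247],
  ],
)

```text
clock: 3.18
tool_pos: [545.2, 92.8, 158.4]
tcp_rot: [-0.487, 0.873, -0.0, -0.0]
contact_force: [-0.2, 0.1, -0.1]
grip_width: 0.397
grip_force: 0.0
```

Request:
step_arm(
  increments=[
    [-0.2,0,0,0,0],
    [-0.2,0,0,0,0],
  ],
)

```text
clock: 3.35
tool_pos: [544.8, 93.7, 159.4]
tcp_rot: [-0.488, 0.873, 0.0, -0.001]
contact_force: [0.8, 0.2, 0.1]
grip_width: 0.399
grip_force: 0.0
```

```bash
python3 - <<'E'
from h import *
c=cam('wrist'); s=read_state(); print(s['tool_pos'],s['contact_force'],s['grip_width'],s['joint_pos'].round(2))
plan([545.2,93.7],124,np.radians(-31.7))
P=cloud(c); T=R.from_quat(s['tcp_rot']).as_matrix(); Q=(P-s['tool_pos'])@T  # tool frame
m=(abs(Q[...,2])<8)&(abs(Q[...,1])<60)&(abs(Q[...,0])<20)
for sg in (1,-1):
    q=Q[m&(sg*Q[...,1]>0)]
    if len(q): print(len(q),q.min(0).round(1),q.max(0).round(1))
for z0,z1,l0 in [(116,124,(537.6,129)),(137,144,(577.5,98.5))]:
    m=(P[...,2]>z0)&(P[...,2]<z1)&(np.hypot(P[...,0]-l0[0],P[...,1]-l0[1])<(58 if z0<120 else 16))
    if m.any(): print(m.sum(),cv2.minAreaRect(P[m][:,:2].astype(np.float32)))
save(c,'w2')
E
```

```text
[545.56364045  93.99961016 160.56819003] [ 0.89311037 -1.07558137 -0.16635541] 0.4022225619343617 [-0.55  0.25  0.31  1.91 -0.09  0.99  2.39]
shift [ 0.4  0.2 36.6] turn options (tool y=+boxx, -boxx) [-3.139e+00  3.000e-03] j7 2.391 tz [ 2.e-04 -0.e+00 -1.e+00] clock 3.4
2027 ((537.597900390625, 128.39239501953125), (75.59166717529297, 87.1584701538086), 8.063980102539062)
125 ((571.11279296875, 102.12201690673828), (10.09139633178711, 9.051219940185547), 58.26064682006836)
```

View pics/w2.png

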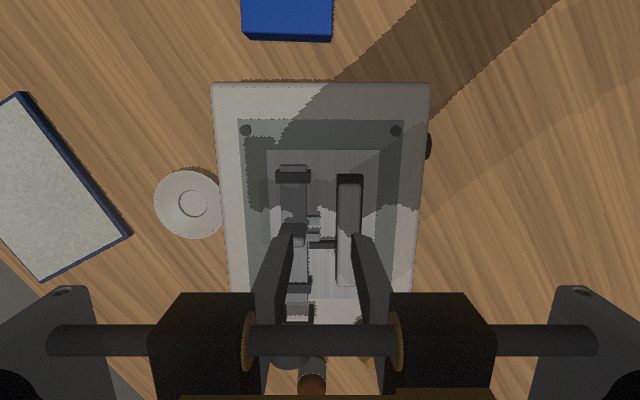

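The tips straddle the mechanism as planned: the left tip at (297,225) is just -y of the lug, and the right tip at (356,237) is over the bar. Tool -x is box +y. I'll lower now.

Request:
step_arm(
  increments=[
    [-0.2,0.4,0,16,0],
    [-0.2,0.4,0,32,0],
    [-0.2,0.4,0,37,0],
    [-0.2,0.4,0,37,0],
  ],
)

```text
clock: 3.73
tool_pos: [545.0, 93.7, 123.0]
tcp_rot: [-0.489, 0.872, 0.0, -0.0]
contact_force: [-0.2, -0.8, -0.4]
grip_width: 0.399
grip_force: 0.0
```

Request:
step_arm(
  increments=[
    [-0.2,0,0,4,0],
    [-0.2,0,0,8,0],
    [-0.2,0,0,11,0],
    [-0.2,0,0,11,0],
    [-0.2,0,0,11,0],
  ],
)

```text
clock: 4.15
tool_pos: [545.0, 93.4, 111.8]
tcp_rot: [-0.489, 0.872, 0.0, -0.0]
contact_force: [0.6, -0.6, -0.3]
grip_width: 0.404
grip_force: 0.0
```

```bash
python3 - <<'E'
from h import *
s=read_state(); print(s['tool_pos'],s['contact_force'],s['wrist_torque'])
for n in ('wrist','top'):
    c=cam(n); P=cloud(c); save(c,n+'3')
    o=np.array([537.6,129.0]);X=np.array([.851,-.525]);Y=np.array([.525,.851])
    d=P[...,:2]-o; lx=d@X; ly=d@Y
    for a in range(-50,50,10):
        m=(abs(lx)<7)&(ly>a)&(ly<a+10)
        if m.any(): print(n,a,m.sum(),np.percentile(P[m][:,2],[10,50,90]).round(1))
c=cam('wrist');cv2.imwrite('pics/w3.png',cv2.resize(c['frame'][120:320,200:460,::-1],(780,600)))
E
```

```text
[545.03922024  93.44181524 111.78699841] [ 0.63536049 -0.61011123 -0.29388117] [0.06071077 0.07019683 0.01693709]
wrist -50 2183 [119.7 261.7 264.2]
wrist -40 2683 [141.6 196.1 243.6]
wrist -30 806 [120.3 205.1 243.3]
wrist -20 237 [120.  194.6 237.9]
wrist -10 75 [119.5 120.2 120.8]
wrist 0 100 [119.4 120.2 120.9]
wrist 10 132 [119.5 120.2 121.1]
wrist 20 154 [119.4 120.1 120.9]
wrist 30 178 [119.4 120.2 121. ]
wrist 40 176 [119.4 120.1 120.8]
top -50 42 [594.6 597.9 601.5]
top -40 42 [587.4 591.1 594.4]
top -30 39 [579.8 583.3 587.9]
top -20 44 [574.4 577.2 579.4]
top -10 33 [557.6 574.6 577.9]
top 0 39 [567.8 571.1 574.7]
top 10 36 [563.1 566.2 569.9]
top 20 21 [545.6 557.8 563.1]
top 30 2 [537.2 537.6 538. ]
```

View pics/w3.png

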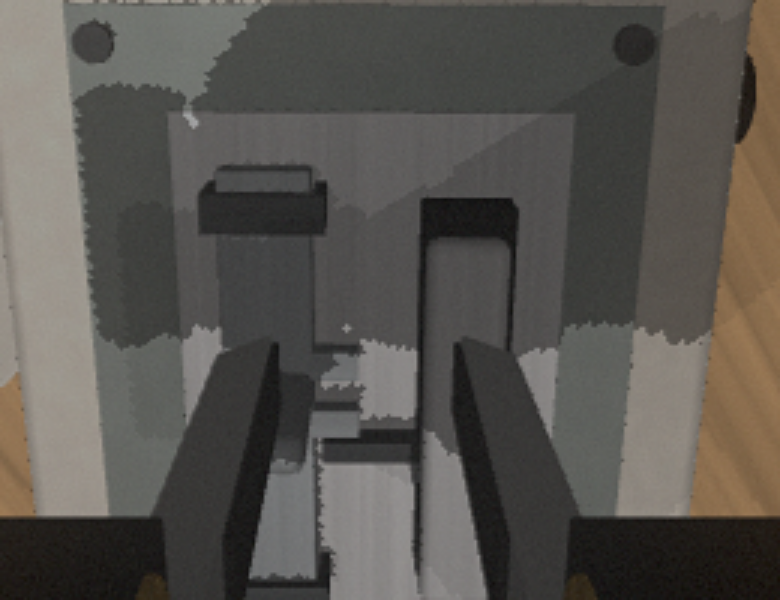

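The bar still reads 120 mm, so the tips are not touching it yet. I'll check where the real fingertips are in the tool frame.

```bash
python3 - <<'E'
from h import *
c=cam('wrist'); s=read_state(); P=cloud(c); T=R.from_quat(s['tcp_rot']).as_matrix(); Q=(P-s['tool_pos'])@T
for u0,u1 in ((255,295),(350,395)):
    q=Q[230:300,u0:u1].reshape(-1,3); q=q[(q[:,2]>-70)&(q[:,2]<-9.5)&(abs(q[:,0])<25)]
    for b in range(-70,-6,6):
        w=q[(q[:,2]>=b)&(q[:,2]<b+6)]
        if len(w)>2: print(u0,b,len(w),'x',w[:,0].min().round(1),w[:,0].max().round(1),'y',w[:,1].min().round(1),w[:,1].max().round(1))
    q2=Q[230:260,u0:u1]
E
```

```text
255 -70 175 x -8.6 9.8 y -29.7 -17.5
255 -64 150 x -9.1 9.5 y -29.9 -17.6
255 -58 133 x -8.6 9.4 y -29.6 -17.5
255 -52 129 x -8.9 9.2 y -29.7 -17.6
255 -46 111 x -8.7 9.5 y -29.7 -17.6
255 -40 93 x -8.1 9.5 y -29.4 -17.7
255 -34 75 x -24.6 9.3 y -24.4 -17.4
255 -28 32 x -24.9 -15.7 y -20.4 -17.5
255 -22 9 x -17.0 -15.8 y -19.4 -18.0
255 -16 6 x -16.7 -15.8 y -19.7 -18.5
350 -70 165 x -8.4 9.7 y 19.7 32.2
350 -64 161 x -8.3 9.3 y 19.7 31.7
350 -58 133 x -8.9 9.7 y 19.8 31.7
350 -52 127 x -8.8 9.4 y 19.6 31.6
350 -46 113 x -8.8 9.3 y 19.8 31.9
350 -40 98 x -8.2 9.3 y 19.7 31.3
350 -34 44 x -8.5 9.1 y 19.8 26.6
350 -10 3 x -0.2 1.4 y 22.8 29.8
```

```bash
python3 - <<'E'
from h import *
c=cam('wrist'); s=read_state(); P=cloud(c); T=R.from_quat(s['tcp_rot']).as_matrix(); Q=(P-s['tool_pos'])@T
for u in (280,288,355,362):
    print(u,[(v,Q[v,u].round(0).tolist()) for v in range(226,252,2)])
c=cam('scene'); Ps=cloud(c); Q=(Ps-s['tool_pos'])@T
m=(abs(Q[...,0])<14)&(abs(abs(Q[...,1])-25)<10)
print(c['W'][:3,3],np.histogram(Q[m][:,2],bins=range(-80,30,5)))
m=(Q[...,2]<-10)&(Q[...,2]>-80)&(abs(Q[...,1])<40)&(abs(Q[...,0])<40); v,u=np.where(m); print(u.min(),u.max(),v.min(),v.max())
a,b=int(np.median(u)),int(np.median(v)); a=max(a,80);b=max(b,60)
cv2.imwrite('pics/s4.png',cv2.resize(c['frame'][b-60:b+60,a-80:a+80,::-1],(800,600)))
E
```

```text
280 [(226, [-3.0, -31.0, 10.0]), (228, [-4.0, -31.0, 10.0]), (230, [-6.0, -31.0, 9.0]), (232, [-8.0, -31.0, 10.0]), (234, [-9.0, -31.0, 9.0]), (236, [9.0, -25.0, -36.0]), (238, [8.0, -25.0, -38.0]), (240, [9.0, -24.0, -41.0]), (242, [9.0, -24.0, -44.0]), (244, [9.0, -23.0, -47.0]), (246, [9.0, -23.0, -50.0]), (248, [9.0, -22.0, -53.0]), (250, [8.0, -22.0, -54.0])]
288 [(226, [-3.0, -25.0, 10.0]), (228, [-4.0, -25.0, 9.0]), (230, [-6.0, -25.0, 9.0]), (232, [9.0, -20.0, -29.0]), (234, [9.0, -20.0, -33.0]), (236, [9.0, -20.0, -36.0]), (238, [9.0, -19.0, -39.0]), (240, [8.0, -19.0, -41.0]), (242, [7.0, -19.0, -41.0]), (244, [7.0, -19.0, -44.0]), (246, [8.0, -19.0, -47.0]), (248, [7.0, -18.0, -49.0]), (250, [7.0, -18.0, -52.0])]
355 [(226, [4.0, 25.0, -8.0]), (228, [3.0, 25.0, -8.0]), (230, [2.0, 25.0, -9.0]), (232, [9.0, 22.0, -30.0]), (234, [9.0, 22.0, -33.0]), (236, [9.0, 22.0, -35.0]), (238, [9.0, 22.0, -39.0]), (240, [8.0, 21.0, -41.0]), (242, [7.0, 21.0, -41.0]), (244, [7.0, 21.0, -44.0]), (246, [7.0, 21.0, -47.0]), (248, [8.0, 20.0, -50.0]), (250, [7.0, 20.0, -51.0])]
362 [(226, [5.0, 30.0, -8.0]), (228, [3.0, 30.0, -8.0]), (230, [1.0, 30.0, -8.0]), (232, [-0.0, 30.0, -8.0]), (234, [-2.0, 30.0, -9.0]), (236, [9.0, 26.0, -36.0]), (238, [9.0, 26.0, -38.0]), (240, [9.0, 26.0, -42.0]), (242, [9.0, 25.0, -44.0]), (244, [9.0, 25.0, -48.0]), (246, [9.0, 24.0, -50.0]), (248, [8.0, 24.0, -51.0]), (250, [9.0, 24.0, -55.0])]
[1158.81206741  415.46088924  831.86100652] (array([24, 34, 32, 31, 25, 26, 27, 25, 25, 14,  7,  0,  0,  0, 48,  9,  0,
        5, 31,  0,  0]), array([-80, -75, -70, -65, -60, -55, -50, -45, -40, -35, -30, -25, -20,
       -15, -10,  -5,   0,   5,  10,  15,  20,  25]))
339 367 157 195
```

View pics/s4.png

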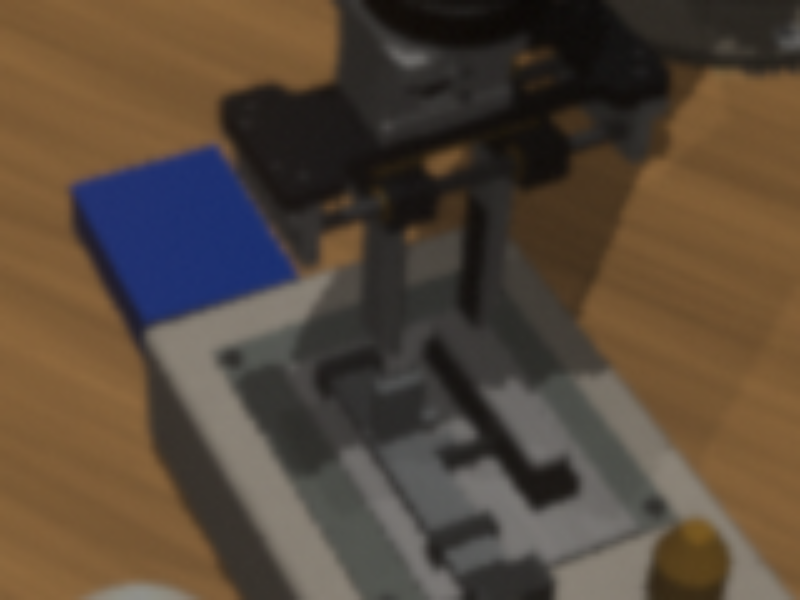

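Both cameras show the real finger ends about 28 mm behind the reported TCP, so the tips are at about 140 mm. I'll go on down, watching the force.

Request:
step_arm(
  increments=[
    [-0.2,0,0,8,0],
    [-0.2,0,0,14,0],
    [-0.2,0,0,16,0],
    [-0.2,0,0,16,0],
  ],
)

```text
clock: 4.78
tool_pos: [544.4, 93.3, 94.7]
tcp_rot: [-0.489, 0.872, 0.0, -0.001]
contact_force: [0.1, 0.0, -0.6]
grip_width: 0.399
grip_force: 0.0
```

Request:
step_arm(
  increments=[
    [-0.2,0,0,2,0],
    [-0.2,0,0,4,0],
    [-0.2,0,0,6,0],
    [-0.2,0,0,6,0],
    [-0.2,0,0,6,0],
  ],
)

```text
clock: 5.2
tool_pos: [545.1, 93.5, 89.8]
tcp_rot: [-0.489, 0.872, -0.0, 0.0]
contact_force: [0.1, -0.7, 1.8]
grip_width: 0.4
grip_force: 1.0
```

Request:
step_arm(
  increments=[
    [-0.2,0,0,3,0],
    [-0.2,0,0,6,0],
    [-0.2,0,0,8,0],
    [-0.2,0,0,8,0],
    [-0.2,0,0,8,0],
  ],
)

```text
clock: 5.62
tool_pos: [545.3, 93.5, 82.2]
tcp_rot: [-0.489, 0.872, 0.0, 0.0]
contact_force: [-2.7, -0.7, 14.8]
grip_width: 0.4
grip_force: 7.6
```

```bash
cat > chk.py <<'E'
from h import *
s=read_state(); print(s['tool_pos'].round(1),s['contact_force'].round(1),s['wrist_torque'].round(2),s['clock'])
c=cam('wrist'); P=cloud(c)
o=np.array([537.6,129.0]);X=np.array([.851,-.525]);Y=np.array([.525,.851])
d=P[...,:2]-o; lx=d@X; ly=d@Y; z=P[...,2]
m=(abs(lx)<7)&(abs(ly)<45)&(z>105)&(z<125); print('bar z',m.sum(),np.median(z[m]))
m=(abs(lx-50)<16)&(abs(ly)<60)&(z>134)&(z<143)
if m.any(): print('lug y',m.sum(),ly[m].min(),ly[m].max(),'(drawn centre -7, front edge -2)')
print('tip y',(s['tool_pos'][:2]-o)@Y)
E
python3 chk.py
```

```text
[545.3  93.5  82.2] [-2.7 -0.7 14.8] [-0.01  1.03  0.07] 5.6167
bar z 1289 111.22864089184881
lug y 435 -35.4891035315103 -0.8017848815684387 (drawn centre -7, front edge -2)
tip y -26.132446169381396
```

The bar is fully down at 111.2 mm, so I'll ease the press slightly and push along tool -x.

Request:
step_arm(
  increments=[
    [-0.2,-3,0,-0.4,0],
    [-0.2,-7,0,-0.4,0],
    [-0.2,-11,0,-0.4,0],
    [-0.2,-15,0,-0.4,0],
    [-0.2,-15,0,-0.4,0],
  ],
)

```text
clock: 6.08
tool_pos: [552.5, 104.7, 82.3]
tcp_rot: [-0.488, 0.873, -0.0, -0.001]
contact_force: [-5.3, -7.7, 18.0]
grip_width: 0.4
grip_force: 9.2
```

```bash
python3 chk.py
```

```text
[552.5 104.7  82.3] [-5.3 -7.7 18. ] [-1.87  1.82  0.15] 6.0833
bar z 1625 111.25378222748986
lug y 401 -22.13989306643002 6.130369017768584 (drawn centre -7, front edge -2)
tip y -12.891249944792323
```

Request:
step_arm(
  increments=[
    [-0.2,-5,0,-0.3,0],
    [-0.2,-10,0,-0.3,0],
    [-0.2,-15,0,-0.3,0],
    [-0.2,-20,0,-0.3,0],
    [-0.2,-24,0,-0.3,0],
  ],
)

```text
clock: 6.55
tool_pos: [564.8, 124.5, 82.4]
tcp_rot: [-0.488, 0.873, -0.001, -0.001]
contact_force: [-7.3, -12.5, 16.2]
grip_width: 0.4
grip_force: 9.4
```

Request:
step_arm(
  increments=[
    [-0.2,-2,0,0,0],
    [-0.2,-4,0,0,0],
    [-0.2,-6,0,0,0],
    [-0.2,-6,0,0,0],
  ],
)

```text
clock: 6.88
tool_pos: [568.2, 130.0, 82.4]
tcp_rot: [-0.488, 0.873, -0.001, -0.001]
contact_force: [-5.1, -8.9, 13.1]
grip_width: 0.401
grip_force: 7.7
```

```bash
python3 chk.py
```

```text
[568.2 130.   82.4] [-5.1 -8.9 13.1] [-1.9   1.33  0.11] 6.8833
bar z 2288 111.23315003634328
lug y 402 7.620701439340022 36.84538167714996 (drawn centre -7, front edge -2)
tip y 16.962115408117025
```

Request:
step_arm(
  increments=[
    [-0.2,-1,0,0,0],
    [-0.2,-2,0,0,0],
    [-0.2,-3,0,0,0],
    [-0.2,-3,0,0,0],
    [-0.2,-3,0,0,0],
  ],
)

```text
clock: 7.35
tool_pos: [568.8, 131.1, 82.4]
tcp_rot: [-0.488, 0.873, -0.001, -0.002]
contact_force: [-11.8, -15.3, 19.2]
grip_width: 0.401
grip_force: 12.7
```

Request:
step_arm(
  increments=[
    [-0.2,-1,0,0,0],
    [-0.2,-2,0,0,0],
    [-0.2,-2,0,0,0],
    [-0.2,-2,0,0,0],
  ],
)

```text
clock: 7.68
tool_pos: [568.9, 131.2, 82.4]
tcp_rot: [-0.487, 0.873, -0.001, -0.003]
contact_force: [-18.2, -23.3, 27.9]
grip_width: 0.398
grip_force: 18.9
```

```bash
python3 chk.py
```

```text
[568.9 131.2  82.4] [-18.2 -23.3  27.9] [-5.17  4.19 -0.43] 7.6833
bar z 2348 111.21109559514296
lug y 407 9.174422772212894 37.75555691987083 (drawn centre -7, front edge -2)
tip y 18.273647841551252
```

The bolt is at the firm stop: force rises with no motion, and the lug's front edge is at 37.8 of an expected 38. Now relieve the push, let go straight up and move clear.

Request:
step_arm(
  increments=[
    [-0.2,3,0,0,0],
    [-0.2,6,0,0,0],
    [-0.2,6,0,-4,0],
    [-0.2,6,0,-10,0],
    [-0.2,6,0,-20,0],
  ],
)

```text
clock: 8.15
tool_pos: [567.3, 130.9, 102.1]
tcp_rot: [-0.489, 0.872, 0.0, -0.001]
contact_force: [0.1, -0.0, 0.1]
grip_width: 0.404
grip_force: 0.0
```

Request:
step_arm(
  increments=[
    [-0.2,0,0,-30,0],
    [-0.2,0,0,-60,0],
    [-0.2,0,0,-90,0],
    [-0.2,20,0,-120,0],
    [-0.2,40,0,-140,0],
  ],
)

```text
clock: 8.57
tool_pos: [547.4, 97.4, 245.5]
tcp_rot: [-0.489, 0.872, -0.0, 0.001]
contact_force: [-0.2, -1.4, 0.1]
grip_width: 0.4
grip_force: 0.0
```

```bash
python3 - <<'E'
exec(open('chk.py').read()); save(c,'w5')
m=((z>137)&(z<143)).astype(np.uint8); n,l,st,ce=cv2.connectedComponentsWithStats(m)
for i in range(1,n):
    if st[i,4]>60:
        r=cv2.minAreaRect(P[l==i][:,:2].astype(np.float32)); dd=np.array(r[0])-o; print(r,dd@X,dd@Y)
E
```

```text
[547.4  97.4 245.5] [-0.2 -1.4  0.1] [0.03 0.02 0.  ] 8.5667
bar z 883 120.16704733343937
lug y 150 27.87310104964018 36.64479216857514 (drawn centre -7, front edge -2)
tip y -21.737561955646452
((594.765380859375, 131.86863708496094), (8.402634620666504, 18.197792053222656), 58.17496871948242) 47.141704641723614 32.45303511047362
```

View pics/w5.png

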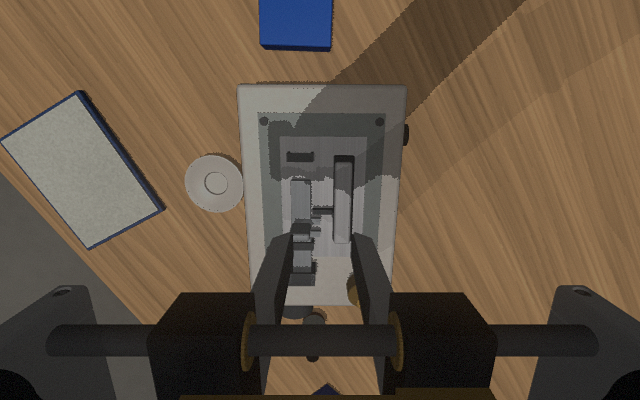

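The bar is back up at 120.2 mm. The lug is at about (302,230) near the keeper, and the other objects are undisturbed.

```bash
python3 -c "
from cell import *
print(close_job())"
```

```text
the job is handed in; nothing more can be done
None
```

The hatch is locked: the bolt went to its firm stop in the keeper with the catch held down the whole way, the catch sprang back up to 120 mm behind it, and the arm moved clear at 8.6 s before I handed the job in.

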